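# Wedge the rocking microscope

### The arm

A 7-joint arm with a two-finger parallel gripper is mounted at the origin on the work surface. World frame = base frame: x ahead of the robot, y to its left, z up, the work surface at z = 0. Lengths are in mm, angles in rad, forces in N, time in s.
With the tool pointing down it reaches from about 400 to 925 mm from the base axis. Payload 5.6 kg.
Tool frame: the origin (TCP) lies midway between the tips of the shut fingers; the grasp point (between the pads) lies env.tcp_to_grasp behind it (env.tcp_to_grasp is the distance from the TCP to the grasp point, in mm); x points along the fingers, y is the direction in which the jaws open and shut, and the axes are right-handed (so a half turn about x gives the same grasp; the last joint's range is limited). The gripper opens to 85 mm and grips with 20 to 120 N. Pads are 22 mm wide; open, the fingers measure 114 mm over their backs; the gripper's body (76 mm by 85 mm) begins 54 mm behind the grasp point. The pads swing forward as they close: fully open they stand 13 mm farther back than shut.
Start: joints at [-1.365, 0.468, -0.012, 1.603, 0.006, 1.071, -0.056], TCP at [160.098, 629.982, 231.29] pointing down, gripper open.
Joint ranges: [-2.53, 2.53], [-0.31, 2.02], [-1.57, 1.55], [0.28, 2.44], [-1.29, 4.43], [0.15, 1.84], [-2.92, 2.92]. Speed limits (rad/s): [2.57, 2.57, 3.14, 3.14, 3.14, 3.14, 3.14].

### API

Orientations are given as a unit quaternion [x, y, z, w].
In Python, from bench import env gives the robot as it stands. The module is installed in compiled form; this text tells all that it offers.
- The arm moves only by the shell command python3 -m inch 'ROWS'. ROWS is JSON, a list of rows, each a list of 3 entries, a list of its own where there are three numbers: the finger opening in cm, from 0 to 8.54, then the shift along the tool's x, y, z in cm, then the turn about the tool's x in degrees. A call has 1 to 20 rows; each row shifts and turns the commanded pose from where the row before left it, along the tool's axes as they then stand; what a row does not reach is not made up. A row lasts 1/12 s, in which the tool goes at most 41.7 mm and 7.16 degrees, less where a joint would pass 70% of its speed; a pose out of reach is approached as far as the arm can. A call is refused whole if a number of a shift passes 4.17 or a number of a turn 7.16, either way. A call with a gripper value outside its range is refused whole. The fingers move at their own pace and stop on an object; the grip force is fixed at half the most. Time passes only in rows, so rows that do not move let the fingers close. It gives the time, the measured TCP pose, the force and the opening at its end, in the units of the state.
- env.observe(): the state, without advancing time (a new reading comes with each control period).
- env.grab_frame(name): name is "scene" or "top" or "wrist"; returns a dict with "frame" (480x640x3 uint8, red, green, blue), "range_z" (480x640 float32, mm along the optical axis (not along the pixel's ray), 0 where there is no reading), "fx", "fy", "cx", "cy" (pixels), "R" (3x3) and "t" (3): a world point X has camera coordinates R X + t; the wrist camera has in their place "T_tool_cam" (4x4, takes a point from camera to tool coordinates, whose origin is the TCP and whose axes are the tool frame's). Camera axes: x right, y down, z forward; pixel columns grow to the right and rows downward; lengths in mm; the calibration is good to about 2 mm. A picture is of the moment at which its call begins: read the wrist's pose just before it.
- env.job_done(): hands the job in, once; it reports no verdict.
Trained networks look in the newest picture that a camera, given by its name, has taken for a name from the list of things; names that differ only in an ending like _2 or _b are one class to them, and where a whole thing is asked for, a point or a joint stands for the part that bears it (a point fixed in the world has none). Each returns a list of dicts, best first, with "conf" (0 to 1); they miss things now and then, are a little off and sometimes report something else, mostly with a low value. They report only what shows in the picture. A call takes as long as a camera call.
- env.recognise(camera, target): "rect" ([left, top, width, height] in pixels, round what is visible of it).
- env.silhouettes(camera, target): "region" (480x640 bool, what is visible of it) and "rect" ([left, top, width, height] in pixels, round what is visible of it).
The state is a dict: "clock": time; "joints": joint angles; "dq": joint speeds; "effort": joint torques, N m; "ee_pos": TCP position; "tcp_rot": TCP orientation; "force": force on the tool from outside, world axes, zero at the start; "wrist_torque": the same for the moment, N m; "width": opening from 0.0 (shut) to 1.0 (fully open).
Only numpy, scipy, OpenCV 4.12 (cv2) and the standard library are available. Lean on these libraries where they do the work, as an engineer would, in place of code of your own. Each camera call takes 0.05 s, during which the arm holds its last target.

### The job

The inspection microscope rocks because one rear foot, at the base corner towards which the wooden wedge points, has lost its rubber pad. Push the wedge along the bench with the fingertips, thin end first, under that foot, so that the middle of the foot comes over the wedge, until it is snug and the rocking stops, then press down on the corner of the base above that foot to check that it no longer gives, and draw away. Do not pick the wedge up, do not tip the microscope or shove it out of place, and leave the jar, the gilt rosette and the burnisher where they are.

Things in the scene. Friction and masses are not known exactly. Their poses are not given: they have to be found in the camera images.
- microscope: loose stereo microscope, 3.4 kg, 0.38 m high: grey cast base x -130 to 130, y -120 to 120 mm, underside 22 and top 50 mm above the bench. Origin on the bench under the base's middle; -x to the eyepieces, +x to the rear. Pillar at x 88, y 0, with a focus block 205 mm up, 88 mm wide in y over its knobs. Three black rubber feet 24 mm across reach the bench. It slides at 15 to 25 N
- short_foot (a point): centre of the flat underside of the fourth foot, a bare steel stud 22 mm across, at the rear corner nearest the robot (x 105, y -95 mm on the microscope): it ends 7 mm above the bench and is reached from beyond the rear edge (25 mm away). Until wedged, 2 to 4 N down on this corner rocks the microscope by 0.05 rad
- base_corner (a point): point on the flat top of the base, 50 mm above the bench, straight above the short foot: the place to press; 5 to 10 N shows whether it still gives
- wedge: loose beech wedge flat on the bench, 100 mm long, 40 wide, 16 high at the upright butt, tapering evenly to 2 at the thin end; 60 g. Origin: centre of the underside; +x to the thin end (50 mm), -x to the butt (50 mm). It meets the stud with the stud's centre some 25 mm ahead of the origin; then the push rises steeply, 4 to 8 N makes it snug, and it stays when let go
- bole_jar: red jar with a white lid, 61 mm across, 54 mm high, loose; origin at the centre of its underside. Leave it alone
- rosette: round carved gilt rosette, 68 mm across, 26 mm high, loose; origin at the centre of its underside. Leave it alone
- burnisher: agate burnisher with a dark wooden handle, lying, 195 mm long along its x axis, 22 mm thick, loose; origin on the bench under its middle. Leave it alone

How it is judged:
By the outcome, as a careful person would: the job done as asked, in the order asked, and still so for the second after the job is handed in, with the robot touching nothing.
It also fails if it takes over 58 s, if anything falls off the work surface, if the arm or the gripper's body presses on something with over 40 N, if the wrist force passes 120 N, or if a joint passes its speed limit or range.

## Working session

There is one attempt and no reset: what is moved stays moved. The work goes in short steps, Python scripts to look and compute and a shell command to move; the robot and the scene stay as the last step left them, time stands still between calls to the robot, and variables do not carry over. Pictures are saved under pics/ and viewed, and the job is handed in when it is done.

```bash
mkdir -p pics; cat > h.py <<'E'
import numpy as np, cv2
from bench import env
from scipy.spatial.transform import Rotation as Ro
def pts(f,mask):
    v,u=np.nonzero(mask&(f['range_z']>0)); z=f['range_z'][v,u]
    c=np.c_[(u-f['cx'])/f['fx']*z,(v-f['cy'])/f['fy']*z,z]
    return c
def world(f,c,st=None):
    if 'R' in f: return (c-f['t'])@np.array(f['R'])
    T=np.array(f['T_tool_cam']); p=c@T[:3,:3].T+T[:3,3]
    return Ro.from_quat(st['tcp_rot']).apply(p)+st['ee_pos']
def save(f,n): cv2.imwrite('pics/'+n,f['frame'][...,::-1])
E
python3 - <<'E'
from h import *
s=env.observe(); print({k:np.round(v,3) for k,v in s.items()}); print(env.tcp_to_grasp)
print(Ro.from_quat(s['tcp_rot']).as_matrix().round(3))
for n in ['scene','top']:
    f=env.grab_frame(n); save(f,n+'1.png')
    for t in ['microscope','wedge','bole_jar','rosette','burnisher']:
        for d in env.silhouettes(n,t)[:2]:
            p=world(f,pts(f,d['region']))
            print(n,t,round(d['conf'],2),d['rect'],len(p), np.median(p,0).round(0) if len(p) else '',np.percentile(p,[2,98],axis=0).round(0).tolist() if len(p) else '')
E
```

```text
{'clock': np.float64(0.0), 'joints': array([-1.365,  0.468, -0.012,  1.604,  0.006,  1.071, -0.056]), 'dq': array([-0.   ,  0.001, -0.   , -0.   ,  0.001,  0.001,  0.001]), 'effort': array([-0.0000e+00, -5.3240e+01,  2.1000e-02, -2.5131e+01,  1.1000e-02,
        8.0000e-03,  0.0000e+00]), 'ee_pos': array([159.98 , 629.4  , 230.301]), 'tcp_rot': array([ 0.087,  0.702, -0.088,  0.702]), 'force': array([0.331, 0.184, 0.562]), 'wrist_torque': array([ 0.04 ,  0.028, -0.007]), 'width': np.float64(0.997)}
18.700000000000003
[[-0.     0.246  0.969]
 [-0.002  0.969 -0.246]
 [-1.    -0.002  0.   ]]
scene microscope 0.85 [248.4, 0.0, 196.9, 317.7] 39077 [635. 118. 143.] [[514.0, -14.0, 45.0], [737.0, 224.0, 359.0]]
scene wedge 0.65 [233.5, 307.9, 50.9, 73.2] 1948 [ 557. -115.    9.] [[537.0, -160.0, 1.0], [577.0, -65.0, 16.0]]
scene bole_jar 0.7 [298.6, 352.6, 46.8, 46.5] 1572 [ 660. -125.   54.] [[632.0, -151.0, 51.0], [686.0, -99.0, 56.0]]
scene rosette 0.83 [360.6, 326.9, 49.0, 47.9] 1723 [732. -64.  16.] [[702.0, -93.0, 5.0], [762.0, -33.0, 24.0]]
scene burnisher 0.8 [221.9, 126.8, 31.8, 11
[... 167 characters left out ...]
36.0, 224.0, 359.0]]
top microscope 0.96 [119.2, 170.5, 278.4, 155.5] 32242 [610. 132. 280.] [[513.0, -8.0, 47.0], [737.0, 250.0, 382.0]]
top wedge 0.7 [409.8, 269.5, 63.3, 28.7] 1443 [ 559. -112.   10.] [[540.0, -159.0, 2.0], [578.0, -64.0, 17.0]]
top bole_jar 0.83 [423.7, 202.7, 46.6, 36.9] 1336 [ 660. -120.   54.] [[634.0, -151.0, 10.0], [688.0, -95.0, 57.0]]
top rosette 0.79 [386.6, 158.7, 38.4, 42.8] 1221 [732. -59.  16.] [[704.0, -90.0, 4.0], [765.0, -30.0, 25.0]]
top rosette 0.2 [407.3, 273.3, 64.0, 24.3] 1450 [ 559. -113.   10.] [[540.0, -160.0, 2.0], [578.0, -65.0, 17.0]]
top burnisher 0.63 [245.5, 351.3, 118.6, 27.7] 1398 [436. 130.  18.] [[417.0, 28.0, -1.0], [451.0, 211.0, 25.0]]
```

View pics/scene1.png

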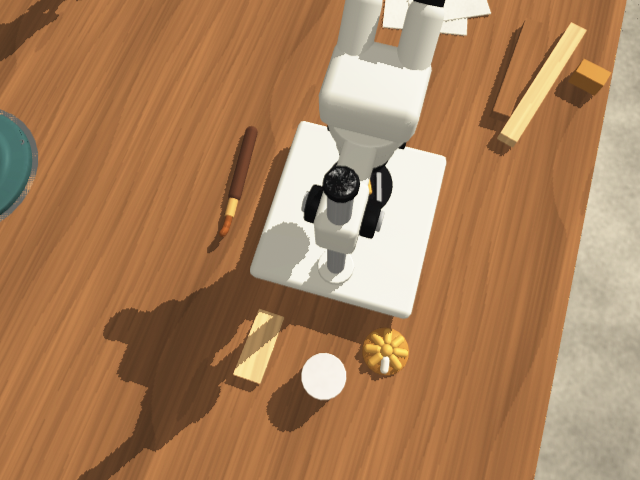

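View pics/top1.png

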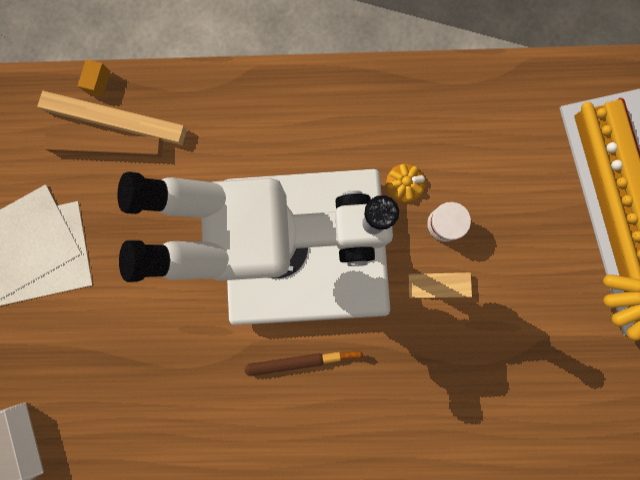

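```bash
python3 - <<'E'
from h import *
for n in ['scene','top']:
    f=env.grab_frame(n)
    m=env.silhouettes(n,'microscope')[0]['region']
    p=world(f,pts(f,np.ones((480,640),bool)))
    q=p[(abs(p[:,2]-50)<5)&(p[:,0]>480)&(p[:,0]<780)&(p[:,1]>-40)&(p[:,1]<290)]
    r=cv2.minAreaRect(q[:,:2].astype(np.float32)); print(n,r,cv2.boxPoints(r).round(1).tolist(),np.median(q[:,2]))
    m=env.silhouettes(n,'wedge')[0]['region']
    q=world(f,pts(f,m)); print(q[:,2].min(),q[:,2].max())
    q=q[q[:,2]>3]; r=cv2.minAreaRect(q[:,:2].astype(np.float32)); print('wedge',r,cv2.boxPoints(r).round(1).tolist())
    A=np.c_[q[:,:2],np.ones(len(q))]
    for i in range(3):
        c=np.linalg.lstsq(A,q[:,2],rcond=None)[0]; res=abs(q[:,2]-A@c); A=A[res<2.5];q=q[res<2.5]
    print('plane',c,'slope',np.hypot(*c[:2]),'dir(thin)',np.degrees(np.arctan2(-c[1],-c[0])))
E
```

```text
scene ((624.2279052734375, 110.61756134033203), (237.0553741455078, 257.8072814941406), 2.6362059116363525) [[499.8999938964844, 233.89999389648438], [511.79998779296875, -23.600000381469727], [748.5999755859375, -12.699999809265137], [736.7000122070312, 244.8000030517578]] 49.53462752669292
-2.9860184598668735 18.99405577130517
wedge ((556.6881713867188, -112.12757873535156), (40.15585708618164, 99.48182678222656), 0.40902474522590637) [[536.2999877929688, -62.5], [537.0, -162.0], [577.0999755859375, -161.6999969482422], [576.4000244140625, -62.20000076293945]]
plane [ 2.45845530e-03 -1.33642258e-01 -7.47521973e+00] slope 0.1336648682990507 dir(thin) 91.05388242680344
top ((626.0311889648438, 111.00592041015625), (237.8700714111328, 257.88629150390625), 2.7828073501586914) [[501.0, 234.0], [513.5, -23.600000381469727], [751.0999755859375, -12.0], [738.5999755859375, 245.60000610351562]] 50.41860641927776
-2.3325491416085145 19.45494574692016
wedge ((559.8856201171875, -112.23802185058594), (100.28642272949219, 40.092620849609375), 89.43144226074219) [[539.2999877929688, -162.1999969482422], [579.4000244140625, -162.60000610351562], [580.4000244140625, -62.29999923706055], [540.2999877929688, -61.900001525878906]]
plane [ 5.14444010e-03 -1.32951419e-01 -8.25030906e+00] slope 0.13305091170029096 dir(thin) 92.21590513087848
```

The scene view shows the wedge's butt at about (248,378) and its thin end at about (268,312), pointing at the near rear corner around (255,270). The jar is at (323,376). The foot works out at about (535,1) mm. The wedge centre is at (558,-112), pointing along +y, so it needs a shift of about -23 mm in x first. I'll turn the tool so that tool y = world x and tool z = world -y.

```bash
python3 -m inch '[[8.5,[0,0,0],6.9],[8.5,[0,0,0],6.9],[8.5,[0,0,0],6.9],[8.5,[0,0,0],6.9],[8.5,[0,0,0],6.9],[8.5,[0,0,0],6.9],[8.5,[0,0,0],6.9],[8.5,[0,0,0],6.9],[8.5,[0,0,0],6.9],[8.5,[0,0,0],6.9],[8.5,[0,0,0],6.9]]'
python3 -c "
from h import *
s=env.observe();print(Ro.from_quat(s['tcp_rot']).as_matrix().round(3),s['ee_pos'],s['force'],s['joints'])"
```

```text
clock: 1.82
ee_pos: [160.0, 630.0, 231.3]
tcp_rot: [0.502, 0.498, -0.502, 0.498]
force: [0.3, 0.2, 0.3]
width: 0.993
[[-0.     1.    -0.009]
 [ 0.    -0.009 -1.   ]
 [-1.    -0.    -0.   ]] [160.0210787  629.99633248 231.33416282] [0.26818646 0.16473264 0.25643968] [-1.56904532  0.47039491  0.26947301  1.61800037 -0.13789065  1.07182659
 -1.26998228]
```

```bash
python3 -m inch '[[6,[0,1.3,2.4],0],[6,[0,1.3,2.4],0],[6,[0,1.3,2.4],0],[6,[0,1.3,2.4],0],[6,[0,1.3,2.4],0],[6,[0,1.3,2.4],0],[6,[0,1.3,2.4],0],[6,[0,1.3,2.4],0],[6,[0,1.3,2.4],0],[6,[0,1.3,2.4],0],[6,[0,1.3,2.4],0],[6,[0,1.3,2.4],0],[6,[0,1.3,2.4],0],[6,[0,1.3,2.4],0],[6,[0,1.3,2.4],0],[6,[0,1.3,2.4],0],[6,[0,1.3,2.4],0],[6,[0,1.3,2.4],0],[6,[0,1.3,2.4],0],[6,[0,1.3,2.4],0]]'
python3 -m inch '[[6,[0,0,2.5],0],[6,[0,0,2.5],0],[6,[0,0,2.5],0],[6,[0,0,2.5],0],[6,[0,0,2.5],0],[6,[0,0,2.5],0],[6,[0,0,2.5],0],[6,[0,0,2.5],0],[6,[0,0,2.5],0],[6,[0,0,2.5],0],[6,[0,0,2.5],0],[6,[0,0,2.5],0]]'
```

```text
clock: 3.48
ee_pos: [419.3, 148.1, 231.6]
tcp_rot: [0.501, 0.499, -0.5, 0.499]
force: [-0.1, -0.6, -0.3]
width: 0.704
clock: 4.48
ee_pos: [417.9, -151.9, 231.6]
tcp_rot: [0.501, 0.499, -0.5, 0.499]
force: [0.6, -0.5, 0.1]
width: 0.703
```

```bash
python3 -m inch '[[6,[0.5,2,0],0],[6,[0.5,2,0],0],[6,[0.5,2,0],0],[6,[0.5,2,0],0],[6,[0.5,2,0],0],[6,[0.5,2,0],0],[6,[0.5,2,0],0],[6,[0,0,0],0],[6,[0,0,0],0]]'
python3 - <<'E'
from h import *
s=env.observe(); f=env.grab_frame('wrist'); save(f,'w1.png')
print(s['ee_pos'])
for t in ['wedge','bole_jar','microscope']:
    for d in env.silhouettes('wrist',t)[:1]:
        q=world(f,pts(f,d['region']),s); print(t,d['conf'],d['rect'])
        if t=='wedge': q=q[q[:,2]>3]
        print(cv2.minAreaRect(q[:,:2].astype(np.float32)),np.percentile(q,[1,99],axis=0).round(1).tolist())
p=world(f,pts(f,np.ones((480,640),bool)),s)
q=p[(abs(p[:,2]-50)<4)&(p[:,1]>-40)]
print(len(q), np.percentile(q,[.5,50,99.5],axis=0).round(1).tolist() if len(q) else '')
b=p[(abs(p[:,2])<6)];print('bench z',np.median(b[:,2]))
E
```

```text
clock: 5.23
ee_pos: [558.2, -151.0, 195.7]
tcp_rot: [-0.5, -0.5, 0.501, -0.499]
force: [-0.7, -0.8, -0.5]
width: 0.706
[ 558.17886143 -151.043061    195.70761913]
wedge 0.88 [290.2, 115.8, 47.8, 116.6]
((557.524658203125, -112.54637908935547), (40.03688049316406, 99.5720443725586), 0.35671862959861755) [[538.1, -161.1, 3.2], [577.5, -64.5, 17.1]]
bole_jar 0.79 [398.8, 153.4, 88.3, 81.6]
((667.6904907226562, -133.35031127929688), (59.669071197509766, 82.41413879394531), 42.32087326049805) [[631.0, -151.6, 13.4], [688.1, -96.3, 56.3]]
13961 [[513.5, -21.6, 46.2], [612.8, -5.4, 50.4], [745.5, 8.5, 52.7]]
bench z 0.7475108402335877
```

View pics/w1.png

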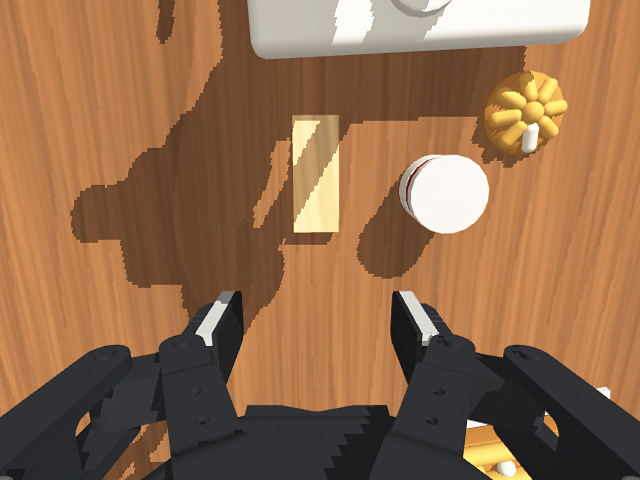

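The wrist view shows the wedge at x 293–338, y 116–232, the jar at (447,193), and the base's rear edge at y≈58. All three cameras agree on the wedge centre, (557.5,-112.5). Next I'll get the gripper's own outline from the depth image, to check it clears the jar.

```bash
python3 - <<'E'
from h import *
f=env.grab_frame('wrist')
c=pts(f,f['range_z']<185); T=np.array(f['T_tool_cam']); p=c@T[:3,:3].T+T[:3,3]
p=p[(abs(p[:,1])<120)]
for a in range(-120,25,8):
    q=p[(p[:,0]>=a)&(p[:,0]<a+8)]
    if len(q)>5: print(a,len(q),np.percentile(q[:,1],[1,99]).round(),np.percentile(q[:,2],[1,99]).round(), np.abs(q[:,1]).min().round(1))
E
```

```text
-104 4730 [-21.  22.] [-20. -17.] 6.9
-96 9165 [-55.  57.] [-19.  -6.] 0.0
-88 14858 [-60.  62.] [-17.   1.] 0.0
-80 11667 [-63.  64.] [-17.  10.] 0.0
-72 6266 [-62.  63.] [-16.  13.] 20.4
-64 12040 [-61.  62.] [-13.  12.] 25.9
-56 2886 [-59.  60.] [-13.  -5.] 28.2
-48 1348 [-47.  47.] [-11.   5.] 29.0
-40 1435 [-42.  43.] [-10.  11.] 28.8
-32 1366 [-43.  44.] [-11.  12.] 29.0
-24 1124 [-42.  44.] [-11.  11.] 28.9
-16 784 [-41.  42.] [-10.  11.] 29.0
-8 102 [-30.  31.] [-9. 10.] 29.1
```

```bash
python3 -m inch '[[5.2,[0,0,-1.2],0],[5.2,[0,0,-1.2],0],[5.2,[2.5,0,0],0],[5.2,[2.5,0,0],0],[5.2,[2.5,0,0],0],[5.2,[2.5,0,0],0],[5.2,[2.5,0,0],0],[5.2,[2.5,0,0],0],[5.2,[1.5,0,0],0],[5.2,[1,0,0],0],[5.2,[0.3,0,0],0],[5.2,[0,0,0],0],[5.2,[0,0,0],0]]'
python3 - <<'E'
from h import *
s=env.observe();print(s['ee_pos'],s['force'])
f=env.grab_frame('wrist'); save(f,'w2.png')
c=pts(f,f['range_z']<400); T=np.array(f['T_tool_cam']); p=c@T[:3,:3].T+T[:3,3]
for sg in (1,-1):
    for a in range(-40,8,4):
        q=p[(p[:,0]>=a)&(p[:,0]<a+4)&(abs(p[:,2])<11)&(p[:,1]*sg>21)&(p[:,1]*sg<45)]
        if len(q): print(sg,a,len(q),np.percentile(q[:,1],[1,99]).round(1))
E
```

```text
clock: 6.57
ee_pos: [558.8, -127.2, 19.3]
tcp_rot: [0.501, 0.499, -0.5, 0.5]
force: [0.4, -0.6, 0.7]
width: 0.608
[ 558.80604227 -127.17843384   19.27254984] [ 0.36175192 -0.61897901  0.69233036]
1 -40 313 [26.3 32.9]
1 -36 307 [26.4 39.8]
1 -32 341 [26.4 40.1]
1 -28 282 [26.4 40. ]
1 -24 281 [26.4 40. ]
1 -20 256 [26.4 40.1]
1 -16 220 [26.4 39.7]
1 -12 172 [26.4 38. ]
1 -8 75 [26.4 26.9]
1 -4 1 [26.9 26.9]
-1 -40 290 [-31.8 -25.1]
-1 -36 331 [-38.4 -25.1]
-1 -32 333 [-38.7 -25.1]
-1 -28 298 [-38.8 -25.1]
-1 -24 278 [-38.7 -25.1]
-1 -20 258 [-38.7 -25.1]
-1 -16 215 [-38.1 -25.1]
-1 -12 161 [-36.8 -25.1]
-1 -8 78 [-30.3 -25.1]
-1 -4 3 [-25.6 -25.4]
-1 4 5 [-21. -21.]
```

View pics/w2.png

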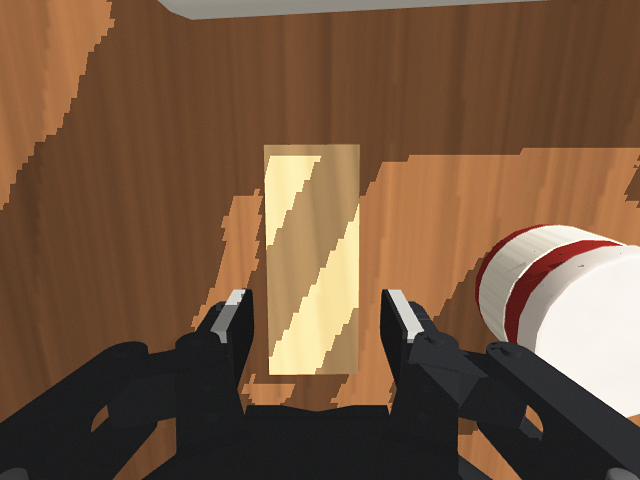

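The wedge (x 265–358, y 145–373) sits between the open fingers with a gap on both sides. Next: lower to tips at about 4 mm, then ease it in -x with the right finger.

```bash
python3 -m inch '[[5.2,[0.7,0,0],0],[5.2,[0.7,0,0],0],[5.2,[0.4,0,0],0],[5.2,[0.2,0,0],0],[5.2,[0,0,0],0]]'
python3 -m inch '[[5.2,[0,-0.3,0],0],[5.2,[0,-0.3,0],0],[5.2,[0,-0.3,0],0],[5.2,[0,-0.3,0],0],[5.2,[0,-0.3,0],0],[5.2,[0,-0.3,0],0],[5.2,[0,-0.3,0],0],[5.2,[0,-0.3,0],0],[5.2,[0,-0.2,0],0],[5.2,[0,-0.1,0],0],[5.2,[0,-0.1,0],0],[5.2,[0,0,0],0]]'
python3 - <<'E'
from h import *
s=env.observe();print(s['ee_pos'],s['force'])
f=env.grab_frame('wrist'); save(f,'w3.png')
for n in ['wrist','scene','top']:
    f=env.grab_frame(n)
    for d in env.silhouettes(n,'wedge')[:1]:
        q=world(f,pts(f,d['region']),s);q=q[(q[:,2]>3)&(q[:,2]<19)]; print(n,d['conf'],cv2.minAreaRect(q[:,:2].astype(np.float32)),np.percentile(q,[1,99],axis=0).round(1).tolist())
E
```

```text
clock: 7.03
ee_pos: [557.5, -127.1, -2.4]
tcp_rot: [-0.501, -0.5, 0.501, -0.499]
force: [0.3, 0.7, 0.4]
width: 0.609
clock: 8.03
ee_pos: [530.0, -127.1, -1.6]
tcp_rot: [0.501, 0.499, -0.501, 0.499]
force: [1.5, -0.7, 0.5]
width: 0.613
[ 529.98036418 -127.05989721   -1.648429  ] [ 1.54635783 -0.66703907  0.46849949]
wrist 0.8 ((537.1111450195312, -112.67971801757812), (101.5959701538086, 40.777462005615234), 88.58070373535156) [[517.0, -160.6, 3.2], [556.7, -63.8, 16.8]]
scene 0.91 ((535.8557739257812, -111.028564453125), (99.44121551513672, 40.281951904296875), 88.48799133300781) [[518.1, -160.4, 3.0], [556.2, -63.9, 17.0]]
top 0.94 ((538.8804931640625, -92.46211242675781), (62.34926986694336, 40.208396911621094), 87.94365692138672) [[519.9, -122.4, 3.1], [558.2, -62.2, 12.3]]
```

View pics/w3.png

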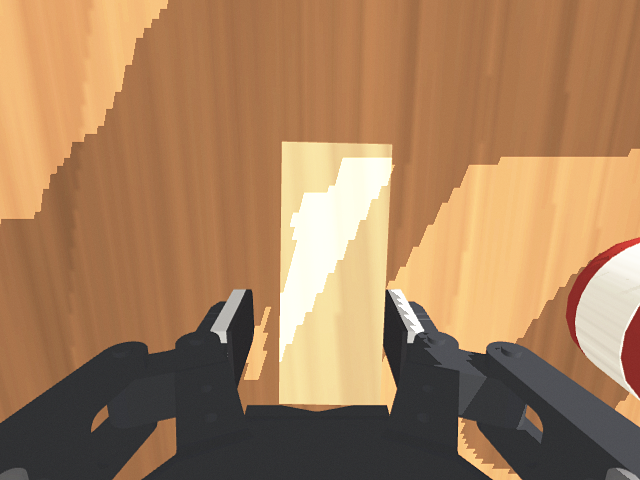

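```bash
python3 -m inch '[[5.2,[0,-0.1,0],0],[5.2,[0,-0.1,0],0],[5.2,[0,0.2,0],0],[5.2,[0,0.3,0],0],[5.2,[0,0.1,0],0],[5.2,[-1,0,0],0],[5.2,[-2,0,0],0],[5.2,[-2,0,0],0],[5.2,[0,0,1.5],0],[3,[0,0,2.5],0],[1,[0,0,2.5],0],[0.8,[0,0,0.6],0],[0.8,[0,0,0],0],[0.8,[0,0,0],0],[0.8,[0,0,0],0],[0.8,[0,0,0],0]]'
python3 - <<'E'
from h import *
s=env.observe();print(s['ee_pos'],s['force'],s['width'])
f=env.grab_frame('wrist'); save(f,'w4.png')
c=pts(f,f['range_z']<400); T=np.array(f['T_tool_cam']); p=c@T[:3,:3].T+T[:3,3]
q=p[(abs(p[:,1])<22)&(abs(p[:,2])<12)&(p[:,0]>-30)&(p[:,0]<8)]
print('fing',np.percentile(q,[1,99],axis=0).round(1).tolist())
for n in ['wrist','scene','top']:
    f=env.grab_frame(n)
    for d in env.silhouettes(n,'wedge')[:1]:
        q=world(f,pts(f,d['region']),s);q=q[(q[:,2]>3)&(q[:,2]<19)]; print(n,d['conf'],cv2.minAreaRect(q[:,:2].astype(np.float32)),np.percentile(q,[1,99],axis=0).round(1).tolist())
E
```

```text
clock: 9.72
ee_pos: [534.0, -196.4, 48.2]
tcp_rot: [0.5, 0.5, -0.5, 0.499]
force: [1.0, 0.4, -0.6]
width: 0.095
[ 533.97438563 -196.36767986   48.15931185] [ 0.97210625  0.37580911 -0.5781081 ] 0.09489194207604643
fing [[-29.7, -16.5, -10.5], [-1.7, 17.9, 9.9]]
wrist 0.74 ((534.4799194335938, -115.41779327392578), (92.91755676269531, 40.280029296875), 88.37691497802734) [[514.6, -160.6, 3.5], [554.3, -70.5, 17.0]]
scene 0.65 ((532.8666381835938, -112.06559753417969), (97.93962097167969, 41.96712875366211), 88.19312286376953) [[513.6, -160.2, 3.1], [553.3, -65.8, 16.9]]
top 0.87 ((535.847412109375, -111.35560607910156), (100.31343841552734, 40.008304595947266), 88.04084777832031) [[516.6, -160.0, 3.2], [555.2, -63.7, 17.7]]
```

View pics/w4.png

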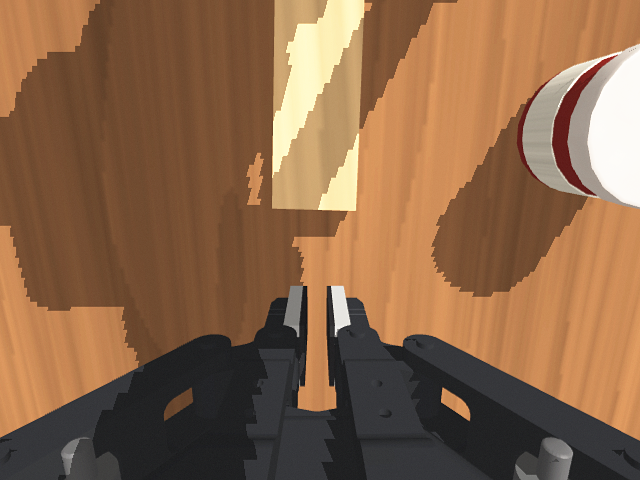

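```bash
python3 -m inch '[[0.8,[1.5,0,0],0],[0.8,[1.5,0,0],0],[0.8,[1,0,0],0],[0.8,[0.4,0,0],0],[0.8,[0,0,-0.8],0],[0.8,[0,0,-0.8],0],[0.8,[0,0,-0.4],0],[0.8,[0,0,-0.3],0],[0.8,[0,0,-0.3],0],[0.8,[0,0,-0.3],0],[0.8,[0,0,-0.3],0],[0.8,[0,0,-0.3],0],[0.8,[0,0,-0.3],0],[0.8,[0,0,-0.3],0],[0.8,[0,0,0],0]]'
python3 - <<'E'
from h import *
s=env.observe();print(s['ee_pos'],s['force'],s['width'])
f=env.grab_frame('wrist'); save(f,'w5.png')
for n in ['wrist','scene','top']:
    f=env.grab_frame(n)
    for d in env.silhouettes(n,'wedge')[:1]:
        q=world(f,pts(f,d['region']),s);q=q[(q[:,2]>3)&(q[:,2]<19)]; print(n,d['conf'],cv2.minAreaRect(q[:,:2].astype(np.float32)),np.percentile(q,[1,99],axis=0).round(1).tolist())
E
```

```text
clock: 11.32
ee_pos: [534.0, -156.4, 4.3]
tcp_rot: [0.501, 0.5, -0.5, 0.499]
force: [-0.0, -0.7, 0.1]
width: 0.094
[ 534.0237768  -156.36235879    4.30827338] [-0.00696677 -0.69200627  0.14484555] 0.09408436881972711
wrist 0.85 ((533.093505859375, -96.16726684570312), (100.2898178100586, 40.333709716796875), 89.89183807373047) [[513.5, -144.8, 3.2], [552.7, -48.0, 17.0]]
scene 0.9 ((532.0643310546875, -94.78130340576172), (96.71061706542969, 40.38530731201172), 89.69857788085938) [[512.6, -138.0, 3.1], [551.9, -49.6, 15.2]]
top 0.72 ((534.2921142578125, -95.59556579589844), (98.20136260986328, 38.385276794433594), 89.22950744628906) [[516.8, -143.2, 3.3], [553.3, -48.3, 17.2]]
```

View pics/w5.png

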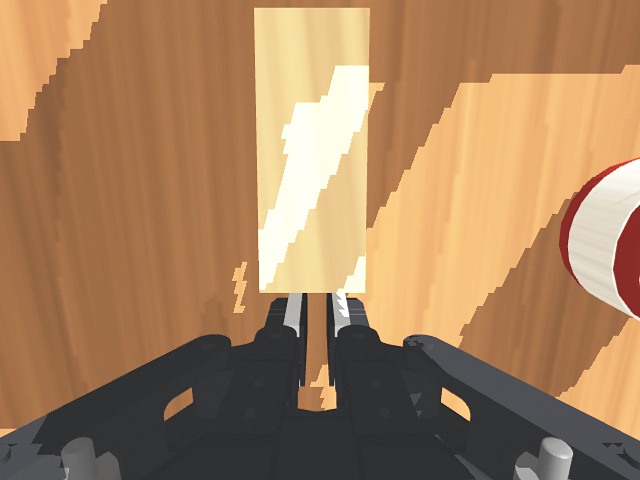

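```bash
python3 -m inch '[[0.8,[0,0.02,-0.3],0],[0.8,[0,0.02,-0.4],0],[0.8,[0,0.02,-0.4],0],[0.8,[0,0.02,-0.4],0],[0.8,[0,0.02,-0.4],0],[0.8,[0,0.02,-0.4],0],[0.8,[0,0.02,-0.4],0],[0.8,[0,0.02,-0.4],0],[0.8,[0,0.02,-0.4],0],[0.8,[0,0.02,-0.4],0],[0.8,[0,0,-0.4],0],[0.8,[0,0,-0.3],0],[0.8,[0,0,-0.2],0],[0.8,[0,0,0],0]]'
python3 - <<'E'
from h import *
s=env.observe();print(s['ee_pos'],s['force'],s['width'])
f=env.grab_frame('wrist'); save(f,'w6.png')
for n in ['wrist','scene','top']:
    f=env.grab_frame(n)
    for d in env.silhouettes(n,'wedge')[:1]:
        q=world(f,pts(f,d['region']),s);q=q[(q[:,2]>3)&(q[:,2]<19)]; print(n,d['conf'],cv2.minAreaRect(q[:,:2].astype(np.float32)),np.percentile(q,[1,99],axis=0).round(1).tolist())
E
```

```text
clock: 12.83
ee_pos: [536.1, -108.4, 4.3]
tcp_rot: [0.501, 0.5, -0.5, 0.499]
force: [0.8, 0.2, 0.3]
width: 0.096
[ 536.10642391 -108.41245426    4.28421351] [0.7503495  0.22207157 0.3439652 ] 0.09574596135056007
wrist 0.88 ((535.1873779296875, -58.26252746582031), (40.34888458251953, 80.49528503417969), 0.10800354927778244) [[515.6, -96.8, 5.3], [554.7, -19.8, 17.0]]
scene 0.78 ((535.101318359375, -53.67704391479492), (38.94295120239258, 71.17623138427734), 0.9903377294540405) [[517.2, -84.8, 3.5], [554.1, -19.2, 14.5]]
top 0.87 ((537.2135620117188, -63.70305252075195), (69.6558837890625, 39.554283142089844), 89.76431274414062) [[517.5, -96.8, 5.2], [555.8, -30.0, 17.4]]
```

View pics/w6.png

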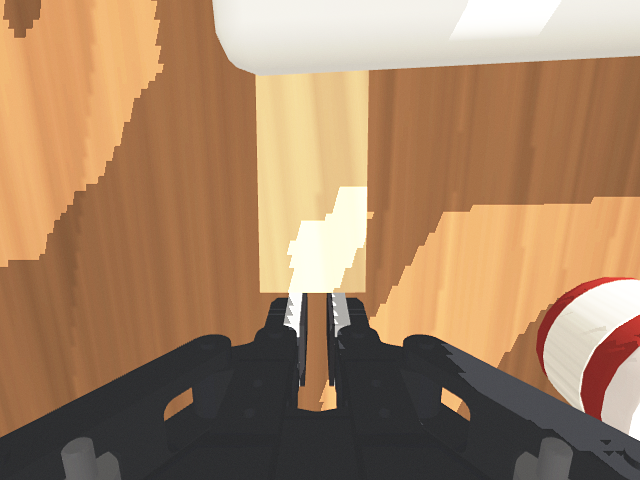

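The wedge's thin end is now under the base edge (row ~70), square to it and within about 1 mm of the foot's x. Next I'll go forward in small steps and watch the force.

```bash
python3 -m inch '[[0.8,[0,0,-0.3],0],[0.8,[0,0,-0.3],0],[0.8,[0,0,-0.3],0],[0.8,[0,0,-0.3],0],[0.8,[0,0,-0.2],0],[0.8,[0,0,-0.2],0],[0.8,[0,0,-0.1],0],[0.8,[0,0,0],0]]'
python3 -m inch '[[0.8,[0,0,-0.1],0],[0.8,[0,0,-0.1],0],[0.8,[0,0,0],0]]'
python3 -m inch '[[0.8,[0,0,-0.1],0],[0.8,[0,0,0],0]]'
```

```text
clock: 13.85
ee_pos: [536.1, -91.7, 4.3]
tcp_rot: [0.501, 0.499, -0.501, 0.499]
force: [-0.3, -0.0, 0.6]
width: 0.096
clock: 14.1
ee_pos: [536.1, -89.9, 4.2]
tcp_rot: [0.501, 0.499, -0.501, 0.499]
force: [0.0, 0.4, 0.2]
width: 0.093
clock: 14.27
ee_pos: [536.1, -88.9, 4.3]
tcp_rot: [0.501, 0.499, -0.501, 0.499]
force: [0.5, -0.9, 0.4]
width: 0.094
```

```bash
python3 -m inch '[[0.8,[0,0,-0.1],0],[0.8,[0,0,0],0]]'
python3 -m inch '[[0.8,[0,0,-0.1],0],[0.8,[0,0,0],0]]'
python3 -m inch '[[0.8,[0,0,-0.1],0],[0.8,[0,0,0],0]]'
```

```text
clock: 14.43
ee_pos: [536.1, -87.9, 4.3]
tcp_rot: [0.501, 0.499, -0.501, 0.499]
force: [-1.4, 0.3, 0.3]
width: 0.093
clock: 14.6
ee_pos: [536.1, -86.9, 4.3]
tcp_rot: [0.501, 0.499, -0.501, 0.499]
force: [0.8, -0.1, 0.2]
width: 0.096
clock: 14.77
ee_pos: [536.1, -85.8, 4.3]
tcp_rot: [0.501, 0.499, -0.501, 0.499]
force: [-0.7, -0.1, -0.4]
width: 0.098
```

```bash
python3 -m inch '[[0.8,[0,0,-0.1],0],[0.8,[0,0,0],0]]'
python3 -m inch '[[0.8,[0,0,-0.1],0],[0.8,[0,0,0],0]]'
```

```text
clock: 14.93
ee_pos: [536.1, -84.8, 4.3]
tcp_rot: [0.501, 0.499, -0.501, 0.499]
force: [-0.4, -0.4, 1.0]
width: 0.091
clock: 15.1
ee_pos: [536.1, -83.9, 4.3]
tcp_rot: [0.501, 0.499, -0.501, 0.499]
force: [0.7, -0.6, -0.2]
width: 0.096
```

```bash
python3 -m inch '[[0.8,[0,0,-0.05],0],[0.8,[0,0,0],0]]'
```

```text
clock: 15.27
ee_pos: [536.1, -83.6, 4.3]
tcp_rot: [-0.501, -0.499, 0.501, -0.499]
force: [-0.5, -0.8, -0.9]
width: 0.096
```

```bash
for i in 1; do python3 -m inch '[[0.8,[0,0,-0.05],0],[0.8,[0,0,0],0]]'; done
```

```text
clock: 15.43
ee_pos: [536.2, -83.3, 4.3]
tcp_rot: [-0.501, -0.499, 0.501, -0.499]
force: [0.6, -1.3, 0.0]
width: 0.094
```

```bash
python3 -m inch '[[0.8,[0,0,-0.05],0],[0.8,[0,0,0],0]]'
```

```text
clock: 15.6
ee_pos: [536.2, -82.9, 4.3]
tcp_rot: [-0.501, -0.499, 0.501, -0.499]
force: [-0.0, -2.7, -0.3]
width: 0.091
```

```bash
python3 -m inch '[[0.8,[0,0,-0.05],0],[0.8,[0,0,0],0]]'
```

```text
clock: 15.77
ee_pos: [536.2, -82.6, 4.3]
tcp_rot: [-0.501, -0.499, 0.501, -0.499]
force: [-0.4, -3.4, -0.4]
width: 0.093
```

```bash
python3 -m inch '[[0.8,[0,0,-0.05],0],[0.8,[0,0,0],0]]'
```

```text
clock: 15.93
ee_pos: [536.2, -82.3, 4.3]
tcp_rot: [-0.501, -0.499, 0.501, -0.5]
force: [0.3, -4.0, -0.1]
width: 0.097
```

```bash
python3 -m inch '[[0.8,[0,0,-0.05],0],[0.8,[0,0,0],0]]'
```

```text
clock: 16.1
ee_pos: [536.1, -82.0, 4.3]
tcp_rot: [-0.501, -0.499, 0.501, -0.5]
force: [-0.8, -5.5, -1.0]
width: 0.092
```

```bash
python3 -m inch '[[0.8,[0,0,-0.05],0],[0.8,[0,0,0],0]]'
python3 -c "
from h import *
for i in range(4):
    print(env.observe()['force'].round(1)); env.grab_frame('scene')"
```

```text
clock: 16.27
ee_pos: [536.2, -81.9, 4.4]
tcp_rot: [-0.501, -0.498, 0.501, -0.5]
force: [0.7, -6.1, -0.9]
width: 0.093
[ 0.7 -6.1 -0.9]
[-0.6 -6.5 -0.9]
[ 0.5 -6.  -1.2]
[ 0.6 -6.4 -1.1]
```

```bash
python3 -m inch '[[0.8,[0,0,-0.05],0],[0.8,[0,0,0],0]]'
python3 - <<'E'
from h import *
for n in ['scene','top','wrist']:
    s=env.observe(); print(s['force'].round(1))
    f=env.grab_frame(n); save(f,n+'7.png')
    p=world(f,pts(f,np.ones((480,640),bool)),s)
    q=p[(abs(p[:,2]-50)<5)&(p[:,0]>480)&(p[:,0]<780)&(p[:,1]>-40)&(p[:,1]<290)]
    r=cv2.minAreaRect(q[:,:2].astype(np.float32)); print(n,r,cv2.boxPoints(r).round(1).tolist())
    for d in env.silhouettes(n,'wedge')[:1]:
        q=world(f,pts(f,d['region']),s);q=q[(q[:,2]>3)&(q[:,2]<19)]; print(n,d['conf'],cv2.minAreaRect(q[:,:2].astype(np.float32)),np.percentile(q,[1,99],axis=0).round(1).tolist())
E
```

```text
clock: 16.63
ee_pos: [536.2, -81.7, 4.4]
tcp_rot: [-0.501, -0.498, 0.501, -0.5]
force: [0.2, -6.6, -1.4]
width: 0.088
[ 0.2 -6.6 -1.4]
scene ((624.2232055664062, 110.66838073730469), (237.2570037841797, 257.7095031738281), 2.6446151733398438) [[499.79998779296875, 233.89999389648438], [511.70001220703125, -23.5], [748.7000122070312, -12.600000381469727], [736.7999877929688, 244.89999389648438]]
scene 0.49 ((551.7281494140625, -36.85468673706055), (16.471046447753906, 42.40370559692383), 21.257474899291992) [[538.0, -57.9, 3.9], [554.4, -19.0, 14.3]]
[-0.1 -6.6 -1.9]
top ((626.0648193359375, 111.40312194824219), (238.11141967773438, 257.3573913574219), 2.7032527923583984) [[501.1000061035156, 234.3000030517578], [513.2000122070312, -22.700000762939453], [751.0999755859375, -11.5], [738.9000244140625, 245.60000610351562]]
top 0.77 ((536.79736328125, -48.27925491333008), (42.87430191040039, 38.21717071533203), 89.21776580810547) [[517.8, -68.2, 8.9], [556.0, -27.5, 17.9]]
[ 1.1 -6.9 -0.9]
wrist ((566.7891845703125, -3.2978343963623047), (39.927581787109375, 112.61022186279297), 89.78526306152344) [[510.3999938964844, -23.100000381469727], [623.0, -23.5], [623.2000122070312, 16.5], [510.6000061035156, 16.899999618530273]]
```

View pics/wrist7.png

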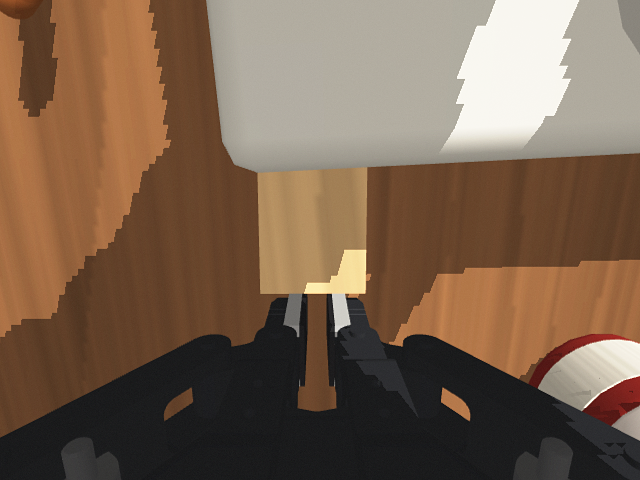

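Snug at about 6.6–6.9 N, and the microscope has not moved (the base rectangles are unchanged). I'll draw back, then check the clearance around the focus block before pressing.

```bash
python3 -m inch '[[0.8,[0,0,0.3],0],[0.8,[0,0,1],0],[0.8,[0,0,2],0],[0.4,[-1.5,0,2],0],[0,[-3,0,1],0],[0,[-3,0,0],0],[0,[-2,0,0],0],[0,[0,0,0],0]]'
python3 - <<'E'
from h import *
s=env.observe();print(s['ee_pos'],s['force'].round(1),s['joints'].round(2))
f=env.grab_frame('wrist'); save(f,'w8.png'); print(np.array(f['T_tool_cam']).round(2).tolist())
T=np.array(f['T_tool_cam'])
c=pts(f,f['range_z']<185); p=c@T[:3,:3].T+T[:3,3]
p=p[abs(p[:,1])<120]
for a in range(-112,25,8):
    q=p[(p[:,0]>=a)&(p[:,0]<a+8)]
    if len(q)>5: print(a,len(q),np.percentile(q[:,1],[1,99]).round(),np.percentile(q[:,2],[1,99]).round())
for n in ['scene','top','wrist']:
    f=env.grab_frame(n)
    m=env.silhouettes(n,'microscope')[0]['region']
    q=world(f,pts(f,m),s)
    print(n)
    for z in range(60,400,30):
        k=q[(q[:,2]>z)&(q[:,2]<z+30)&(q[:,0]>480)]
        if len(k)>5: print(z,len(k),np.percentile(k[:,:2],[1,99],axis=0).round().tolist(), 'near y<60:',k[k[:,1]<60][:,0].min().round() if (k[:,1]<60).any() else '', 'ymin',k[:,1].min().round())
E
```

```text
clock: 17.6
ee_pos: [538.5, -143.9, 103.2]
tcp_rot: [0.503, 0.498, -0.499, 0.501]
force: [0.7, -0.1, 0.2]
width: 0.001
[ 538.46162019 -143.90249806  103.20586593] [ 0.7 -0.1  0.2] [-0.33  0.56  0.7   1.97 -0.51  0.79  0.65]
[[0.0, -0.26, 0.97, -143.3], [1.0, 0.0, 0.0, 0.68], [-0.0, 0.97, 0.26, -65.06], [0.0, 0.0, 0.0, 1.0]]
-104 4607 [-18.  19.] [-20. -16.]
-96 12115 [-54.  56.] [-19.  -6.]
-88 16423 [-56.  58.] [-17.  -3.]
-80 13565 [-52.  53.] [-17.   6.]
-72 7416 [-46.  48.] [-17.   9.]
-64 7156 [-40.  41.] [-12.   9.]
-56 4765 [-35.  36.] [-13.   9.]
-48 1700 [-28.  29.] [-13.  10.]
-40 1105 [-6.  7.] [-11.  11.]
-32 729 [-13.  14.] [-11.  -6.]
-24 682 [-13.  14.] [-10.  -5.]
-16 568 [-12.  14.] [-11.  -5.]
-8 127 [-10.  10.] [-10.  -6.]
scene
60 672 [[604.0, -2.0], [652.0, 152.0]] near y<60: 603.0 ymin -2.0
90 94 [[618.0, 11.0], [641.0, 23.0]] near y<60: 618.0 ymin 11.0
120 109 [[618.0, 11.0], [640.0, 22.0]] near y<60: 618.0 ymin 11.0
150 152 [[606.0, 10.0], [654.0, 145.0]] near y<60: 618.0 ymin 10.0
180 151 [[583.0, 11.0], [665.0, 150.0]] near y<60: 626.0 ymin 10.0
210 391 [[57
[... 195 characters left out ...]
[573.0, 11.0], [672.0, 199.0]] near y<60: 618.0 ymin 10.0
330 4104 [[574.0, 8.0], [667.0, 226.0]] near y<60: 612.0 ymin 7.0
360 273 [[616.0, 10.0], [659.0, 228.0]] near y<60: 615.0 ymin 8.0
top
210 46 [[585.0, 6.0], [664.0, 63.0]] near y<60: 585.0 ymin 5.0
240 2754 [[587.0, 20.0], [671.0, 118.0]] near y<60: 585.0 ymin 7.0
270 1711 [[572.0, 4.0], [652.0, 142.0]] near y<60: 606.0 ymin 2.0
300 7705 [[572.0, 35.0], [672.0, 200.0]] near y<60: 617.0 ymin 18.0
330 3662 [[573.0, 12.0], [667.0, 231.0]] near y<60: 614.0 ymin 8.0
360 3931 [[571.0, 13.0], [664.0, 264.0]] near y<60: 615.0 ymin 9.0Traceback (most recent call last):
  File "<stdin>", line 12, in <module>
IndexError: list index out of range
```

View pics/w8.png

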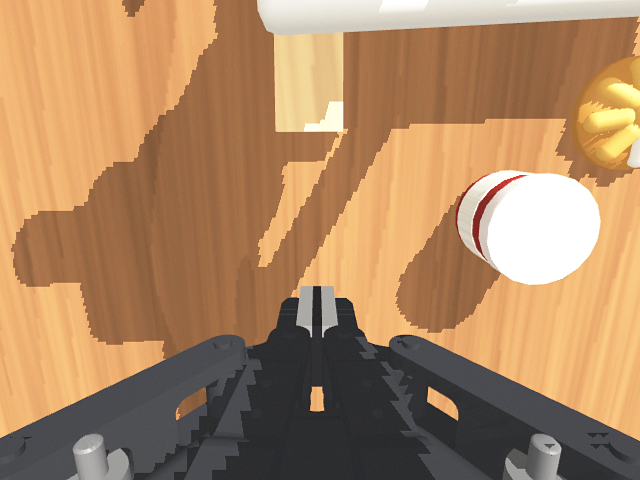

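View pics/scene7.png

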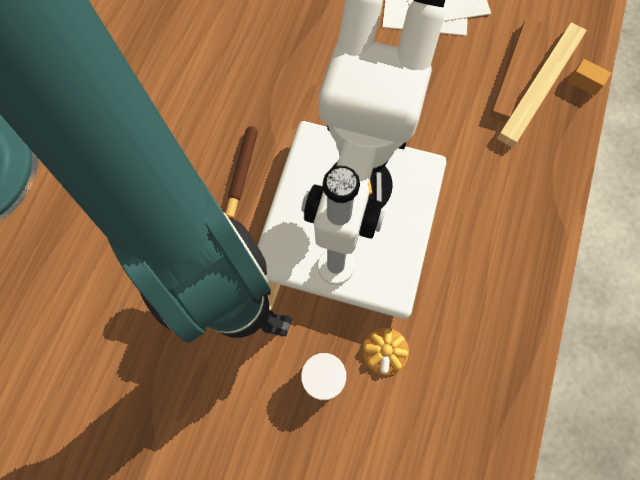

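```bash
python3 - <<'E'
from h import *
s=env.observe();e=s['ee_pos']
P=[]
for n in ['scene','top']:
    f=env.grab_frame(n); save(f,n+'9.png'); P.append(world(f,pts(f,np.ones((480,640),bool))))
p=np.vstack(P)-e
for z in range(60,330,20):
    q=p[(p[:,2]>z)&(p[:,2]<z+20)&(abs(p[:,0])<120)&(p[:,1]<100)&(p[:,1]>-150)]
    q=q[~((q[:,0]+e[0]>570)&(q[:,1]+e[1]>-5))]
    if len(q)>5: print(z,len(q),'x',np.percentile(q[:,0],[1,99]).round(),'y',np.percentile(q[:,1],[1,99]).round())
E
```

```text
60 356 x [-49.  54.] y [-12.  17.]
80 1030 x [-59.  63.] y [-13.  13.]
100 398 x [-45.  50.] y [-10.  11.]
120 273 x [-33.  39.] y [-32.  37.]
140 635 x [-30.  38.] y [-32.  37.]
160 942 x [-31.  38.] y [-32.  37.]
180 489 x [-29.  38.] y [-32.  38.]
200 944 x [-25.  38.] y [-36.  38.]
220 793 x [-17.  49.] y [-30.  36.]
240 364 x [-3. 48.] y [-26.  36.]
260 379 x [ 9. 38.] y [-35.  47.]
280 273 x [-5. 59.] y [-44.  58.]
300 2110 x [-16.  60.] y [-57.  66.]
320 6819 x [-23.  58.] y [-56.  71.]
```

View pics/top9.png

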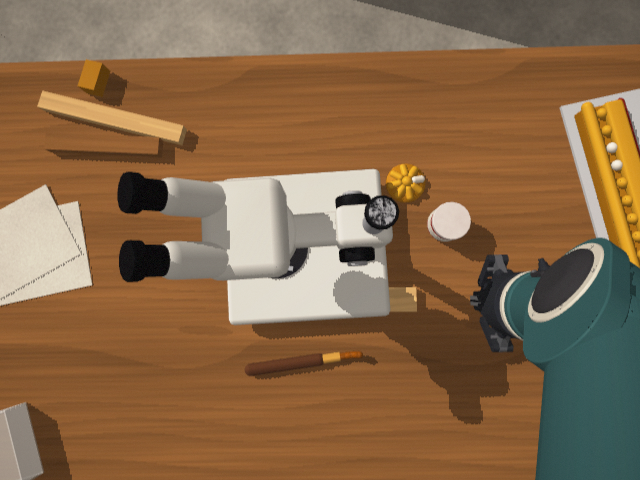

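Measured arm radius is 38 mm at knob height. Pressing at about (532,0) leaves about 14 mm to the focus knob (x≥584), and the head is clear.

```bash
python3 -m inch '[[0,[0,-0.1,-1.8],0],[0,[0,-0.1,-1.8],0],[0,[0,-0.1,-1.8],0],[0,[0,-0.1,-1.8],0],[0,[0,-0.1,-1.8],0],[0,[0,-0.1,-1.8],0],[0,[0,-0.05,-1.8],0],[0,[0,0,-1.8],0],[0,[1.5,0,0],0],[0,[1.5,0,0],0],[0,[1,0,0],0],[0,[0.5,0,0],0],[0,[0,0,0],0],[0,[0,0,0],0]]'
```

```text
clock: 19.22
ee_pos: [529.9, 0.3, 54.3]
tcp_rot: [-0.501, -0.499, 0.501, -0.499]
force: [-0.2, -1.0, 1.2]
width: -0.001
```

```bash
python3 -m inch '[[0,[0,0.3,0],0],[0,[0.1,0,0],0],[0,[0.1,0,0],0],[0,[0,0,0],0]]'
python3 -m inch '[[0,[0.1,0,0],0],[0,[0,0,0],0]]'
```

```text
clock: 19.55
ee_pos: [533.0, 1.0, 52.5]
tcp_rot: [0.501, 0.499, -0.501, 0.499]
force: [0.6, 0.2, 0.7]
width: 0.002
clock: 19.72
ee_pos: [532.8, 1.0, 51.3]
tcp_rot: [0.501, 0.499, -0.501, 0.499]
force: [0.0, 0.2, -0.4]
width: -0.003
```

```bash
python3 -m inch '[[0,[0.05,0,0],0],[0,[0,0,0],0]]'
```

```text
clock: 19.88
ee_pos: [532.8, 1.0, 50.7]
tcp_rot: [-0.501, -0.499, 0.501, -0.499]
force: [1.3, 0.5, 0.2]
width: 0.002
```

```bash
python3 -m inch '[[0,[0.05,0,0],0],[0,[0,0,0],0]]'
```

```text
clock: 20.05
ee_pos: [532.8, 0.9, 50.2]
tcp_rot: [-0.501, -0.499, 0.501, -0.499]
force: [0.4, 0.4, 0.7]
width: -0.0
```

```bash
python3 -m inch '[[0,[0.05,0,0],0],[0,[0,0,0],0]]'
```

```text
clock: 20.22
ee_pos: [532.9, 1.0, 50.1]
tcp_rot: [0.501, 0.499, -0.501, 0.499]
force: [-0.8, 0.0, 4.6]
width: -0.001
```

```bash
python3 -m inch '[[0,[0.05,0,0],0],[0,[0,0,0],0]]'
```

```text
clock: 20.38
ee_pos: [532.9, 0.9, 50.1]
tcp_rot: [0.501, 0.5, -0.501, 0.499]
force: [-3.5, 0.6, 9.8]
width: -0.0
```

It doesn't give: z stays at 50.1 at 9.8 N. I'll ease off slightly, hold, then draw away.

```bash
python3 -m inch '[[0,[-0.02,0,0],0],[0,[0,0,0],0],[0,[0,0,0],0],[0,[0,0,0],0],[0,[0,0,0],0]]'
```

```text
clock: 20.8
ee_pos: [532.9, 1.0, 50.1]
tcp_rot: [0.501, 0.499, -0.501, 0.499]
force: [-2.4, 0.6, 7.0]
width: 0.003
```

```bash
python3 -m inch '[[0,[-0.3,0,0],0],[0,[-1,0,0],0],[0,[-2,0,0],0],[0,[-2,0,0.5],0],[0,[0,0,2.5],0],[0,[0,0,2.5],0],[0,[0,0,2.5],0],[0,[0,0,2.5],0],[0,[0,0,2.5],0],[0,[0,0,2.5],0],[0,[-1,0,2.5],0],[0,[-2,0,2],0],[0,[-2,0,0],0],[0,[0,0,0],0],[0,[0,0,0],0]]'
python3 - <<'E'
from h import *
s=env.observe();print(s['ee_pos'],s['force'].round(1))
for n in ['scene','top','wrist']:
    f=env.grab_frame(n); save(f,n+'10.png')
    p=world(f,pts(f,np.ones((480,640),bool)),s)
    if n!='wrist':
        q=p[(abs(p[:,2]-50)<5)&(p[:,0]>480)&(p[:,0]<780)&(p[:,1]>-40)&(p[:,1]<290)]
        print(n,cv2.minAreaRect(q[:,:2].astype(np.float32)))
    for t in ['wedge','bole_jar','rosette','burnisher']:
      for d in env.silhouettes(n,t)[:1]:
        q=world(f,pts(f,d['region']),s)
        if t=='wedge': q=q[(q[:,2]>3)&(q[:,2]<19)]
        print(n,t,round(d['conf'],2),np.percentile(q,[2,98],axis=0).round(0).tolist())
E
```

```text
clock: 22.05
ee_pos: [532.9, -199.4, 153.8]
tcp_rot: [0.501, 0.498, -0.5, 0.5]
force: [0.1, 0.8, -0.7]
width: -0.0
[ 532.91687509 -199.44186174  153.79348837] [ 0.1  0.8 -0.7]
scene ((624.3604736328125, 110.39186096191406), (237.1588897705078, 257.1044616699219), 2.6795740127563477)
scene wedge 0.88 [[515.0, -71.0, 6.0], [554.0, -20.0, 17.0]]
scene rosette 0.81 [[702.0, -93.0, 0.0], [763.0, -31.0, 24.0]]
scene burnisher 0.96 [[417.0, 27.0, 9.0], [449.0, 207.0, 24.0]]
top ((625.8758544921875, 111.11270141601562), (238.09164428710938, 257.7205810546875), 2.6941094398498535)
top wedge 0.55 [[518.0, -70.0, 9.0], [556.0, -29.0, 17.0]]
top bole_jar 0.93 [[634.0, -151.0, 2.0], [689.0, -95.0, 57.0]]
top rosette 0.66 [[704.0, -90.0, 0.0], [766.0, -30.0, 25.0]]
top burnisher 0.76 [[420.0, 29.0, 11.0], [451.0, 209.0, 25.0]]
wrist wedge 0.84 [[517.0, -72.0, 6.0], [556.0, -42.0, 19.0]]
wrist bole_jar 0.96 [[632.0, -153.0, 15.0], [687.0, -99.0, 58.0]]
wrist rosette 0.8 [[703.0, -95.0, 5.0], [753.0, -44.0, 28.0]]
```

View pics/wrist10.png

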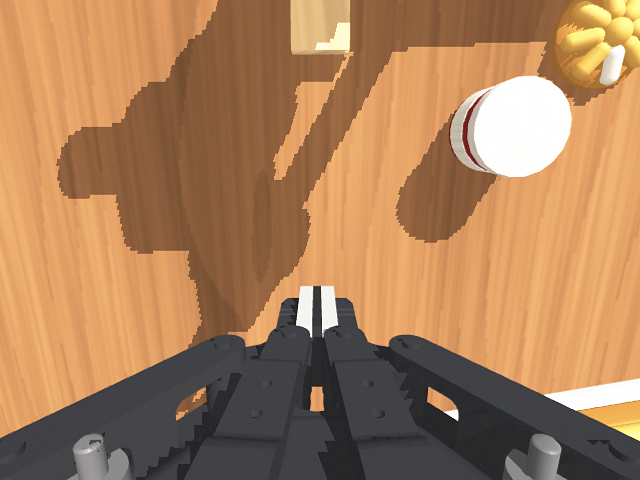

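The wedge's butt is at about (320,50), still under the base. The jar (520,127) and rosette (600,45) have not moved, and the arm is clear.

```bash
python3 -c "
from h import *
print(env.job_done(), env.observe()['clock'])"
```

```text
the job is handed in; nothing more can be done
the job is handed in; nothing more can be done
```

The wedge is snug under the bare rear foot, the corner of the base no longer gives, and the job is handed in with the arm clear. The last clock reading was 22 s.

- **Wedge:** I slid it about 23 mm sideways with one finger to line it up with the foot. I then pushed it thin end first with both fingertips until the push rose to about 6.6–6.9 N. It met the foot within about 1.5 mm of where I expected, and its centreline is about 1 mm from the foot's middle. It was never gripped or lifted.
- **Press check:** I pressed a few mm from the marked point, to stay clear of the focus knob. At 4.6 to 9.8 N the fingertips held at z = 50.1 mm, so there was no give. The sideways force during the press was about 2–3.5 N.
- **Last look:** The microscope's base is within 0.3 mm and 0.1° of where it started, and the wedge is still in place. The jar, rosette and burnisher are where they were, within about 3 mm of measuring error. The scene camera's network missed the jar in that last look, but the top and wrist cameras both showed it in place.
- **Camera disagreement:** The scene and top cameras differ by about 2 mm in x throughout, so I compared wedge and foot within one picture at a time.

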